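Slide the bottle crate home into its corner stop

ROBOT

A 6-joint arm with a two-finger parallel gripper is mounted at the origin on the work surface; the furniture and walls round the work are solid. World frame = base frame: x ahead of the robot, y to its left, z up, the work surface at z = 0. Lengths are in m, angles in degrees, forces in N, time in s.
With the tool pointing down it reaches from about 0.25 to 0.725 m from the base axis. Payload 9.7 kg.
Tool frame: the origin (TCP) lies between the finger pads; the fingertips stand 25 mm ahead of it and the grasp point (between the pads) lies 6 mm ahead of it; z points along the fingers, y is the line along which they close (so a half turn about z gives the same grasp; the last joint's range is limited). The gripper opens to 85 mm and grips with 20 to 120 N. Pads are 22 mm wide; open, the fingers measure 114 mm over their backs; the gripper's body (76 mm by 85 mm) begins 54 mm behind the grasp point. The pads swing forward as they close: fully open they stand 13 mm farther back than shut.
Start: joints at [64.286, 4.979, 10.078, 95.1, 0, 90], TCP at [0.239, 0.496, 0.256] pointing down, gripper open.
Joint ranges: [-179.16, 179.16], [-48.56, 103.87], [-65.8, 70.77], [-126.05, 130.52], [-82.76, 87.17], [-180, 180]. Speed limits (degrees/s): [127.2, 127.2, 147.25, 180, 180, 180].

INTERFACE

Orientations are given as [roll, pitch, yaw] about the fixed x, y, z axes, in that order (R = Rz(yaw) Ry(pitch) Rx(roll)).
In Python, from workcell import bot, imaging gives the robot as it stands (bot), with the cameras (imaging).
- The arm moves only by the shell command python3 drive.py FILE [FORCE], which reads ROWS from the file FILE. ROWS is a JSON object with one list for each field, all of the same length, 1 to 5, a row being the entries at one place: x, y, z (the shift in m), turn (a turn about the tool's z in degrees), finger_gap (the finger opening in m); each row is the pose to reach, as a shift and turn from the pose commanded when the command began, along the tool's axes at that moment; what a row does not reach only later rows make up. A row lasts 1/12 s, in which the tool goes at most 0.0417 m and 7.16 degrees, less where a joint would pass 70% of its speed; a pose out of reach is approached as far as the arm can. The fingers move at their own pace and stop on an object; FORCE is the grip in N (left out, the last holds). Time passes only in rows, so rows that do not move let the fingers close. It prints the time, the measured TCP pose, the force, the opening and the grip force at its end. Input that does not fit is refused with a message, and nothing moves.
- bot.get_obs(): the state, without advancing time (a new reading comes with each control period).
- imaging.camera(name): name is "scene" or "top" or "wrist"; returns the picture (420x560x3 uint8, blue, green, red); there is no depth.
- imaging.camera_info(name): a dict with "mtx" (3x3 intrinsics, pixels), "extrinsics" (4x4, takes a point from camera to world coordinates). Camera axes: x right, y down, z forward; pixel columns grow to the right and rows downward; lengths in m; the calibration is good to about 2 mm. A picture is of the moment at which its call begins: read the wrist's pose just before it. camera_info takes no time and is no camera call; for the wrist camera it gives the pose at the moment of the call.
- bot.job_done(): hands the job in; it is judged then, once.
The state is a dict: "time": time; "q": joint angles; "qd": joint speeds; "joint_efforts": joint torques, N m; "ee_pos": TCP position; "tcp_rot": TCP orientation; "wrist_force": force on the tool from outside, world axes, zero at the start; "torque": the same for the moment, N m; "opening": finger opening in m; "grasp_force": force on a finger pad.
Only numpy, scipy, OpenCV 4.12 (cv2) and the standard library are available. Lean on these libraries where they do the work, as an engineer would, in place of code of your own. Each camera call takes 0.05 s, during which the arm holds its last target. There are 200 camera calls.

TASK

Push the crate of milk bottles across the table into the steel corner stop, until its long left side lies flat against the long rail and its far end is against the short rail, then move clear. It is heavy and narrow, so push low, near its base, to make it slide without tipping; do not lift it, do not touch the bottles in it, and leave the other things on the table where they are.

Things in the scene. Friction and masses are not known exactly. Their poses are not given: they have to be found in the camera images.
- bottle_crate: Grey plastic crate with three milk bottles: 172 mm long (its x, away from the robot), 94 mm wide (its y, to the robot's left), 110 mm high. Flat side band from 2 to 64 mm, open to 86 mm, rim to 110 mm. 1.0 to 1.8 kg in all. Rubber sole: 8 to 18 N slide it; pushed on a long side above about 45 mm it may tip. Origin: centre of its underside, z up
- bottles: The three white bottles fixed upright in the crate: 52 mm in diameter up to 119 mm above the table, then narrowing to 36 mm caps with tops at 185 mm; at x = -54, 0 and 54 mm in the crate's frame. Not to be touched. Same origin and axes as the crate
- crate_far_left (a point): The crate's far left bottom corner: x = +86 mm, y = +47 mm, z = 0 in the crate's frame. Beyond the crate stands a fixed green drawer box, 143 mm high, with its nearest corner at world x = 0.60, y = 0.05 m
- crate_near_left (a point): The crate's near left bottom corner: x = -86 mm, y = +47 mm, z = 0 in the crate's frame
- corner_stop: Two upright steel flats, 35 mm high, 10 mm thick, fixed to the table. Origin: the inner corner at table height. Long rail: 190 mm along its own -x (towards the robot), face at y = 0; short rail: 90 mm along its own -y (to the right), face at x = 0. Feet behind: 8 mm high, 38 mm from the face. Crate home: centre at x = -86, y = -47 mm, axes parallel to the stop's
- timer: Bystander: round kitchen timer, 62 mm across, 40 mm high; origin at the centre of its underside
- weight: Bystander: steel press weight with a knob, 56 mm across, 68 mm high; origin at the centre of its underside
- mould: Bystander: white perforated cheese mould, 76 mm across, 66 mm high; origin at the centre of its underside
- soft: Bystander: small white soft cheese, 54 x 74 mm, 48 mm high; origin at the centre of its underside

How it is judged:
By the outcome, as a careful person would: the job done as asked, in the order asked, and still so for the second after the job is handed in, with the robot touching nothing.
It also fails if it takes over 64 s, if anything falls off the work surface, if the arm or the gripper's body presses on something with over 40 N, if the wrist force passes 120 N, or if a joint passes its speed limit or range.

## Working session

There is one attempt and no reset: what is moved stays moved. The work goes in short steps, Python scripts to look and compute and a shell command to move; the robot and the scene stay as the last step left them, time stands still between calls to the robot, and variables do not carry over. Pictures are saved under pics/ and viewed, at most 10 in all, crops included, and the job is handed in when it is done.

```bash
ls; mkdir -p pics
python3 - <<'E'
from workcell import bot, imaging
import cv2,numpy as np
o=bot.get_obs();print(o['time'],o['ee_pos'],o['tcp_rot'],o['opening'])
for n in('top','scene'):
    cv2.imwrite(f'pics/{n}0.png',imaging.camera(n)); i=imaging.camera_info(n);print(n,np.round(i['mtx'],1).tolist(),np.round(i['extrinsics'],4).tolist())
E
```

```text
drive.py
pics
workcell.py
0.0 [0.23854881 0.49536536 0.25556856] [-1.79923706e+02  3.35445537e-04  1.54284793e+02] 0.08544378531164236
top [[379.6, 0.0, 282.0], [0.0, 379.6, 198.2], [0.0, 0.0, 1.0]] [[-0.0017, -0.9958, 0.0917, 0.4187], [-0.9996, -0.0008, -0.0265, 0.0587], [0.0264, -0.0918, -0.9954, 1.0729], [0.0, 0.0, 0.0, 1.0]]
scene [[491.5, 0.0, 286.6], [0.0, 491.5, 203.8], [0.0, 0.0, 1.0]] [[0.4295, 0.7809, -0.4537, 1.1227], [0.9031, -0.3725, 0.2137, -0.2411], [-0.0021, -0.5015, -0.8652, 1.143], [0.0, 0.0, 0.0, 1.0]]
```

View pics/top0.png

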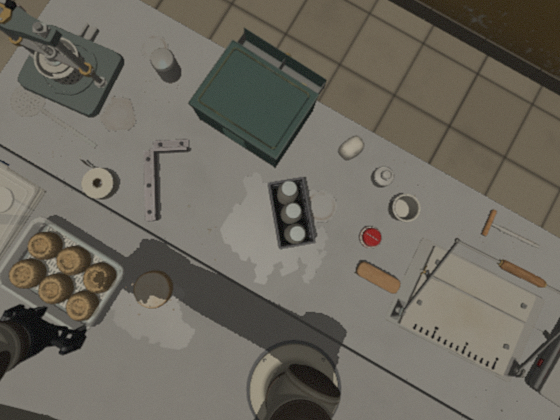

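View pics/scene0.png

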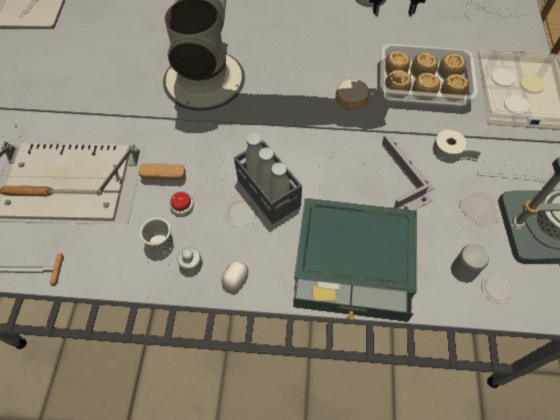

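The top view shows the crate near (292,212), the stop's inner corner near (157,152) with its long rail down to (150,218), and the drawer corner near (275,162). The timer is at (371,237), with the other bystanders around it. I'll enlarge these for measurement.

```bash
cat > h.py <<'E'
import cv2,numpy as np
from workcell import bot, imaging
def ray(i,u,v):
    E=np.array(i['extrinsics']);d=E[:3,:3]@np.linalg.inv(i['mtx'])@[u,v,1.];return E[:3,3],d
def onz(i,p,z):
    c,d=ray(i,*p);return (c+d*(z-c[2])/d[2])[:2]
def proj(i,P):
    E=np.linalg.inv(i['extrinsics']);q=i['mtx']@(E[:3,:3]@np.array(P,float)+E[:3,3]);return q[:2]/q[2]
def tri(i,p,j,q):
    a,d=ray(i,*p);b,e=ray(j,*q);s=np.linalg.lstsq(np.c_[d,-e],b-a,rcond=None)[0]
    return (a+d*s[0]+b+e*s[1])/2
E
python3 - <<'E'
import cv2,numpy as np
t=cv2.imread('pics/top0.png');s=cv2.imread('pics/scene0.png')
z=lambda im,x,y,w,h,k:cv2.resize(im[y:y+h,x:x+w],None,fx=k,fy=k,interpolation=cv2.INTER_CUBIC)
a=z(t,130,130,200,130,4)           # 800x520
cv2.imwrite('pics/tc.png',np.clip(a*1.3,0,255).astype(np.uint8))
b=z(s,225,125,210,150,3.8)
cv2.imwrite('pics/sc.png',np.clip(b*1.3,0,255).astype(np.uint8))
E
```

```text
(no output)
```

View pics/tc.png

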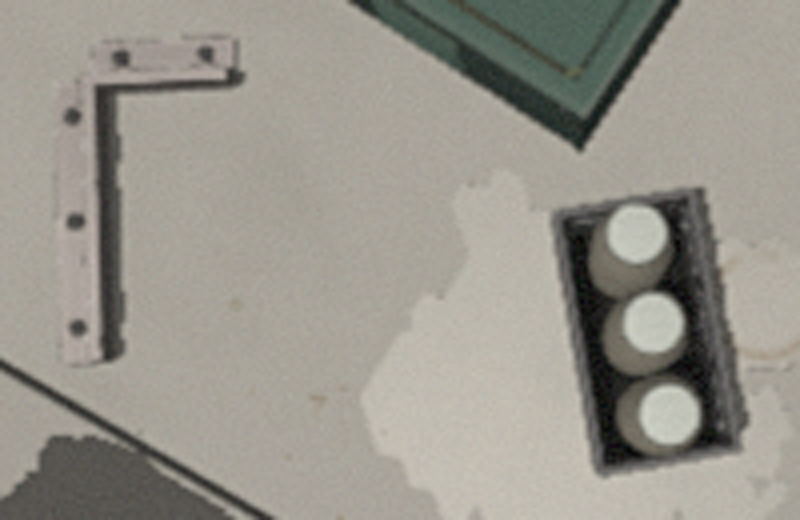

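View pics/sc.png

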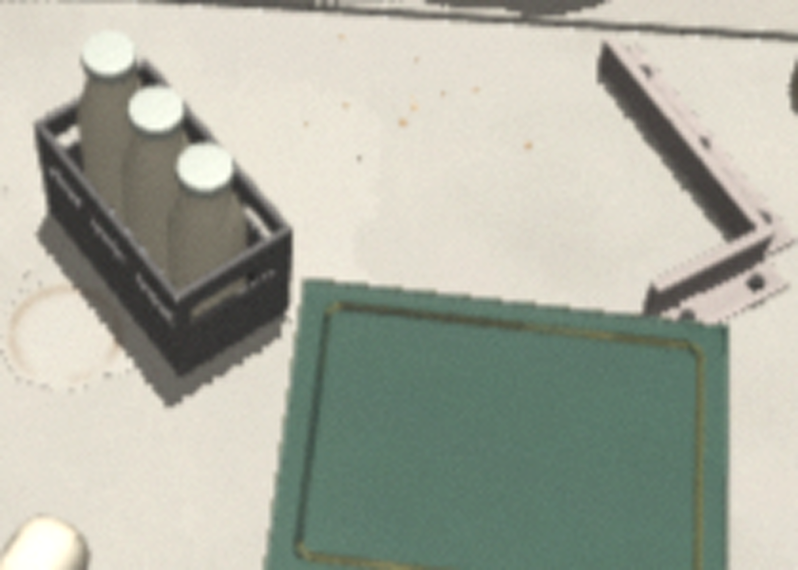

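The top crop shows rim corners at (555,212), (704,189), (742,445) and (600,474), caps at (637,234), (654,323) and (669,414), and the stop corner at (97,88). The scene crop shows the same points from the far side. Next step is to triangulate.

Run:
```python
from h import *
T=imaging.camera_info('top');S=imaging.camera_info('scene')
t=lambda p:((p[0]-1.5)/4+130,(p[1]-1.5)/4+130)
s=lambda p:((p[0]-1.4)/3.8+225,(p[1]-1.4)/3.8+125)
pts={'FL':((555,212),(291,231),.11),'FR':((704,189),(178,297),.11),'NR':((742,445),(38,124),.11),'NL':((600,474),(147,63),.11),
'capF':((637,234),(205,168),.185),'capM':((654,323),(157,109),.185),'capN':((669,414),(108,53),.185),
'corner':((97,86),(767,232),.035),'longend':((102,358),(605,42),.035),'shortend':((224,79),(652,291),.035)}
for k,(a,b,z) in pts.items():
    print(k,'tri',np.round(tri(T,t(a),S,s(b)),4),'top',np.round(onz(T,t(a),z),4),'scene',np.round(onz(S,s(b),z),4))
# bystanders rough
for n,p,z in(('timer',(371,237),.04),('mould',(404,207),.066),('weight',(383,176),.05),('soft',(351,147),.048)):print(n,onz(T,p,z).round(3))
```

```text
FL tri [0.5479 0.0688 0.1088] top [0.5473 0.0678] scene [0.549  0.0694]
FR tri [ 0.5634 -0.0231  0.115 ] top [ 0.5624 -0.0277] scene [ 0.5626 -0.018 ]
NR tri [ 0.3998 -0.0489  0.1126] top [ 0.3991 -0.0505] scene [ 0.3986 -0.0472]
NL tri [0.3815 0.0401 0.108 ] top [0.3812 0.0392] scene [0.3833 0.0404]
capF tri [0.5249 0.0193 0.1828] top [0.5244 0.0188] scene [0.5265 0.0192]
capM tri [0.4723 0.0099 0.1849] top [0.4719 0.009 ] scene [0.4728 0.0109]
capN tri [0.4188 0.0005 0.1849] top [0.4187 0.0005] scene [0.4189 0.0006]
corner tri [0.6478 0.3907 0.0284] top [0.6442 0.3837] scene [0.6516 0.3923]
longend tri [0.4576 0.3766 0.0332] top [0.4571 0.3749] scene [0.4589 0.3768]
shortend tri [0.6524 0.3002 0.0222] top [0.6495 0.297 ] scene [0.6579 0.2943]
timer [ 0.408 -0.211]
mould [ 0.488 -0.295]
weight [ 0.574 -0.246]
soft [ 0.655 -0.159]
```

```bash
cat > to.py <<'E'
import sys
from h import *
from scipy.spatial.transform import Rotation as R
o=bot.get_obs();p=np.array(o['ee_pos']);r=R.from_euler('xyz',o['tcp_rot'],degrees=True)
x,y,z,yaw=map(float,sys.argv[1:5])
d=r.inv().apply(np.array([x,y,z])-p)
print('t',round(o['time'],2),'p',p.round(4),'yaw',round(o['tcp_rot'][2],2),'shift',d.round(4),'turn',round(-((yaw-o['tcp_rot'][2]+180)%360-180),2),'F',np.round(o['wrist_force'],1),'q6',round(o['q'][5],1))
E
python3 - <<'E'
from h import *
from scipy.spatial.transform import Rotation as R
o=bot.get_obs();E=np.array(imaging.camera_info('wrist')['extrinsics']);r=R.from_euler('xyz',o['tcp_rot'],degrees=True)
print('cam in tool',r.inv().apply(E[:3,3]-o['ee_pos']),'cam z in tool',r.inv().apply(E[:3,2]))
E
echo '{"x":[-0.15,-0.15,-0.15,-0.15,-0.15],"y":[-0.133,-0.133,-0.133,-0.133,-0.133],"z":[0,0,0,0,0],"turn":[-35.7,-35.7,-35.7,-35.7,-35.7],"finger_gap":[0.085,0.085,0.085,0.085,0.085]}' > path.dat && python3 drive.py path.dat
python3 to.py 0.494 -0.117 0.256 190
```

```text
cam in tool [ 8.25201615e-02 -1.36504637e-05 -1.18098721e-01] cam z in tool [-3.16522342e-01  3.82238648e-04  9.48584978e-01]
time: 0.52
ee_pos: [0.3141, 0.3144, 0.256]
tcp_rot: [-180.0, -0.0, -172.0]
wrist_force: [0.5, -0.3, 0.0]
opening: 0.0853
grasp_force: 0.0
t 0.52 p [0.3141 0.3144 0.256 ] yaw -171.96 shift [-1.177e-01 -4.523e-01  1.000e-04] turn -1.96 F [ 0.5 -0.3  0. ] q6 37.0
```

```bash
echo '{"x":[-0.05,-0.05,-0.05,-0.05,-0.05],"y":[-0.19,-0.19,-0.19,-0.19,-0.19],"z":[0,0,0,0,0],"turn":[-2,-2,-2,-2,-2],"finger_gap":[0.085,0.085,0.085,0.085,0.085]}' > path.dat && python3 drive.py path.dat >/dev/null
echo '{"x":[-0.05,-0.05,-0.05,-0.05,-0.05],"y":[-0.19,-0.19,-0.19,-0.19,-0.19],"z":[0,0,0,0,0],"turn":[0,0,0,0,0],"finger_gap":[0.085,0.085,0.085,0.085,0.085]}' > path.dat && python3 drive.py path.dat >/dev/null
python3 to.py 0.494 -0.117 0.256 190
```

```text
t 1.35 p [ 0.4709 -0.0473  0.2559] yaw -170.39 shift [-0.0112 -0.0725 -0.0001] turn -0.39 F [1.  0.4 0. ] q6 -15.3
```

```bash
echo '{"x":[-0.011,-0.011,-0.011],"y":[-0.073,-0.073,-0.073],"z":[0,0,0],"turn":[-0.4,-0.4,-0.4],"finger_gap":[0.085,0.085,0.085]}' > path.dat && python3 drive.py path.dat >/dev/null
echo '{"x":[0,0,0,0,0],"y":[0,0,0,0,0],"z":[0.04,0.08,0.12,0.15,0.17],"turn":[0,0,0,0,0],"finger_gap":[0.085,0.085,0.085,0.085,0.085]}' > path.dat && python3 drive.py path.dat >/dev/null
echo '{"x":[0,0,0,0,0],"y":[0,0,0,0,0],"z":[0.02,0.04,0.05,0.056,0.056],"turn":[0,0,0,0,0],"finger_gap":[0.085,0.085,0.085,0.085,0.085]}' > path.dat && python3 drive.py path.dat
python3 to.py 0.494 -0.117 0.03 190
python3 - <<'E'
from h import *
s=imaging.camera('scene');t=imaging.camera('top');cv2.imwrite('pics/s1.png',s);cv2.imwrite('pics/t1.png',t)
a=cv2.resize(s[110:260,150:350],(800,600),interpolation=cv2.INTER_CUBIC)
cv2.imwrite('pics/s1c.png',np.clip(a*1.3,0,255).astype(np.uint8))
E
```

```text
time: 2.43
ee_pos: [0.4929, -0.1142, 0.0294]
tcp_rot: [180.0, -0.1, -169.9]
wrist_force: [-0.2, -0.1, 0.6]
opening: 0.085
grasp_force: 0.0
t 2.43 p [ 0.4929 -0.1142  0.0294] yaw -169.9 shift [-0.0006 -0.003  -0.0006] turn 0.1 F [-0.2 -0.1  0.6] q6 -23.1
```

View pics/s1c.png

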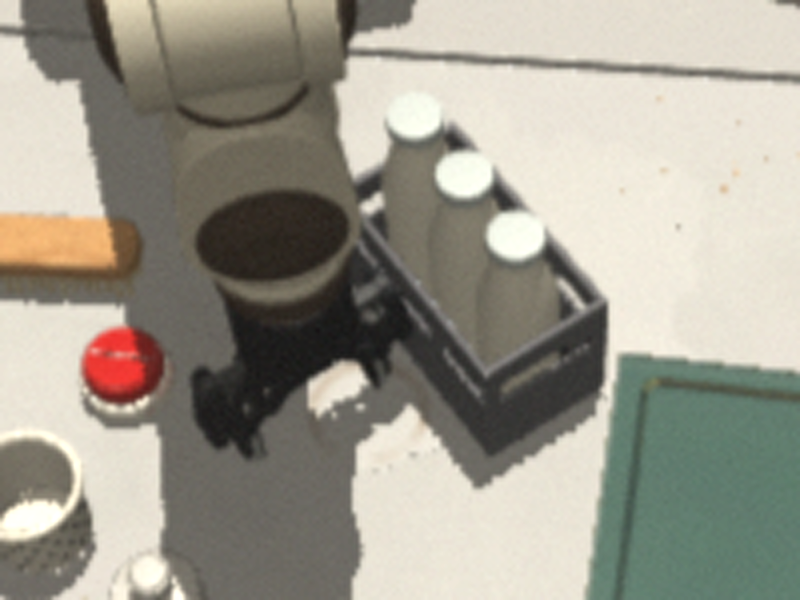

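The crop shows the gripper down on the crate's right side. The left knuckle bulges at about (197,400), above the fingertips at about (250,452), so I need to know which height would make contact.

Run:
```python
from h import *
from scipy.spatial.transform import Rotation as R
o=bot.get_obs();p=np.array(o['ee_pos']);r=R.from_euler('xyz',o['tcp_rot'],degrees=True).as_matrix()
S=imaging.camera_info('scene')
for n,q in(('knuckle L low',(200,415)),('knuckle L top',(200,372)),('Lout',(193,395)),('tipL',(250,455)),('tipL2',(215,438)),('R knuckle',(410,330)),('R tip',(375,382)),('R up',(412,300))):
    q=((q[0]-1.5)/4+150,(q[1]-1.5)/4+110)
    c,d=ray(S,*q)
    for off in(-.011,):
        s=((p+r[:,0]*off-c)@r[:,0])/(d@r[:,0]);P=c+s*d
        print(n,'ytool',round(((P-p)@r[:,1]),4),'z',round(P[2],4))
t=cv2.imread('pics/t1.png')
a=cv2.resize(t[180:280,250:390],(800,571),interpolation=cv2.INTER_CUBIC)
cv2.imwrite('pics/t1c.png',np.clip(a*1.5,0,255).astype(np.uint8))
w=imaging.camera('wrist');cv2.imwrite('pics/w1.png',w)
m=np.zeros((600,800,3),np.uint8);k=np.clip(cv2.resize(w,(400,300))*1.5,0,255)
m[:300,:400]=k;m[300:,:400]=np.clip(cv2.resize(t[180:280,250:383],(400,300),interpolation=cv2.INTER_CUBIC)*1.6,0,255)
s=cv2.imread('pics/s1.png');m[:,400:]=np.clip(cv2.resize(s[170:230,190:260],(400,600),interpolation=cv2.INTER_CUBIC)*2.2,0,255)
cv2.imwrite('pics/m1.png',m)
```

```text
knuckle L low ytool -0.075 z 0.1146
knuckle L top ytool -0.0672 z 0.1578
Lout ytool -0.0753 z 0.1391
tipL ytool -0.052 z 0.0381
tipL2 ytool -0.0704 z 0.0807
R knuckle ytool 0.0724 z 0.0718
R tip ytool 0.0424 z 0.0357
R up ytool 0.0763 z 0.104
```

View pics/m1.png

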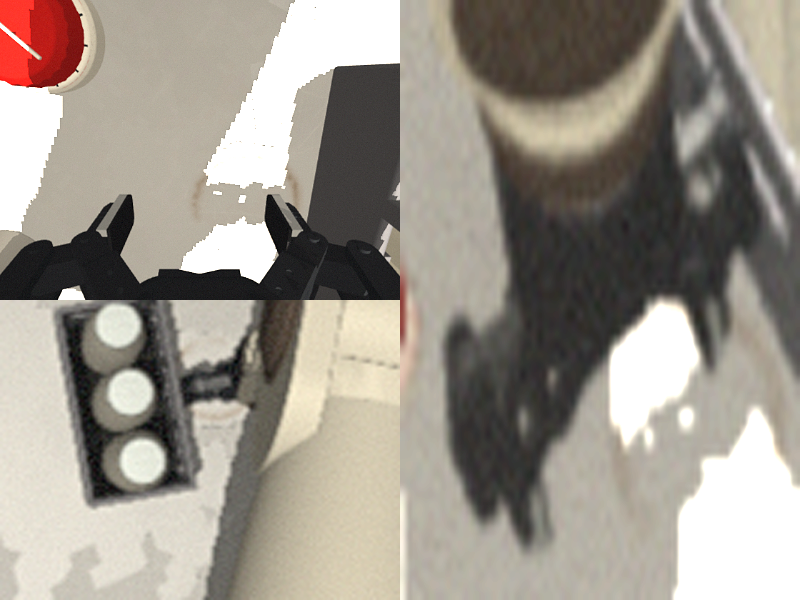

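The wrist view shows the fingers are a 2F-85-style linkage, with knuckles bulging about 75 mm from the axis and tips at pixel (168,273) and (385,273). I'll find the true fingertip height with the fingers open, so I can get as low as possible.

```bash
python3 - <<'E'
from h import *
from scipy.spatial.transform import Rotation as R
o=bot.get_obs();p=np.array(o['ee_pos']);r=R.from_euler('xyz',o['tcp_rot'],degrees=True).as_matrix()
W=imaging.camera_info('wrist');print(W['mtx'][0][0])
# tip corners seen: intersect with plane x_tool=-0.011 (far side edge) and +0.011
for q in((131,195),(120,195),(267,195),(280,195),(125,232),(300,238),(330,238),(5,285),(68,285),(345,295),(395,270)):
    c,d=ray(W,q[0]*1.4,q[1]*1.4)
    for off in(-.011,.011):
        s=((p-c)@r[:,0]+off)/(d@r[:,0]);P=r.T@(c+s*d-p);print(q,off,P.round(4),end=' | ')
    print()
E
echo '{"x":[0,0],"y":[0,0],"z":[0.004,0.008],"turn":[0,0],"finger_gap":[0.085,0.085]}' > path.dat && python3 drive.py path.dat
echo '{"x":[0,0],"y":[0,0],"z":[0.003,0.003],"turn":[0,0],"finger_gap":[0.085,0.085]}' > path.dat && python3 drive.py path.dat
```

```text
324.2720337443475
(131, 195) -0.011 [-0.011  -0.0541  0.0472] | (131, 195) 0.011 [ 0.011  -0.0413  0.0082] | 
(120, 195) -0.011 [-0.011  -0.063   0.0472] | (120, 195) 0.011 [ 0.011  -0.048   0.0082] | 
(267, 195) -0.011 [-0.011   0.0552  0.047 ] | (267, 195) 0.011 [0.011  0.0423 0.0081] | 
(280, 195) -0.011 [-0.011   0.0657  0.047 ] | (280, 195) 0.011 [0.011  0.0503 0.0081] | 
(125, 232) -0.011 [-0.011  -0.0452  0.0016] | (125, 232) 0.011 [ 0.011  -0.0344 -0.0266] | 
(300, 238) -0.011 [-0.011   0.0606 -0.004 ] | (300, 238) 0.011 [ 0.011   0.0465 -0.0309] | 
(330, 238) -0.011 [-0.011   0.0785 -0.004 ] | (330, 238) 0.011 [ 0.011   0.0601 -0.0309] | 
(5, 285) -0.011 [-0.011  -0.0894 -0.036 ] | (5, 285) 0.011 [ 0.011  -0.0682 -0.0553] | 
(68, 285) -0.011 [-0.011  -0.0602 -0.036 ] | (68, 285) 0.011 [ 0.011  -0.0459 -0.0554] | 
(345, 295) -0.011 [-0.011   0.0651 -0.0412] | (345, 295) 0.011 [ 0.011   0.0499 -0.0594] | 
(395, 270) -0.011 [-0.011   0.0982 -0.0276] | (395, 270) 0.011 [ 0.011   0.0752 -0.0489] | 
time: 2.75
ee_pos: [0.4941, -0.1146, 0.0231]
tcp_rot: [-180.0, 0.1, -169.9]
wrist_force: [-0.5, 0.6, 0.7]
opening: 0.085
grasp_force: 0.0
time: 2.92
ee_pos: [0.4931, -0.1143, 0.0187]
tcp_rot: [180.0, -0.0, -169.9]
wrist_force: [-0.8, -0.3, 0.2]
opening: 0.0856
grasp_force: 0.0
```

```bash
cat > caps.py <<'E'
from h import *
def blobs(im,i,cx,cy):
    b,g,r=[im[...,k].astype(int) for k in range(3)]
    m=((g>r+4)&(g>170)).astype(np.uint8);m=cv2.morphologyEx(m,cv2.MORPH_OPEN,np.ones((3,3)))
    n,l,st,c=cv2.connectedComponentsWithStats(m)
    return sorted([(c[k],st[k,4]) for k in range(1,n) if 60<st[k,4]<400],key=lambda e:np.hypot(e[0][0]-cx,e[0][1]-cy))
def look(prev,ims=None):
    T,S=imaging.camera_info('top'),imaging.camera_info('scene')
    t,s=ims or (imaging.camera('top'),imaging.camera('scene'))
    bt,bs=blobs(t,T,282,200),blobs(s,S,*proj(S,[*prev,.185]))
    def five(bl,i):
        q=[onz(i,c,.185) for c,a in bl]; return [x for x in q if np.hypot(*(x-prev))<.13]
    for n,q in(('top',five(bt,T)),('scene',five(bs,S))):
        q=np.array(sorted(q,key=lambda e:e[0]));
        if len(q)>=2:
            d=q[-1]-q[0];print(n,len(q),'caps',q.round(4).tolist(),'yaw',np.degrees(np.arctan2(d[1],d[0])).round(1),'ctr',q.mean(0).round(4),'span',np.hypot(*d).round(4))
        else: print(n,len(q))
    return t,s
if __name__=='__main__':
    import sys
    t,s=look(np.array(list(map(float,sys.argv[1:3]))))
    o=bot.get_obs();print('t',o['time'],'p',np.round(o['ee_pos'],4),'yaw',round(o['tcp_rot'][2],1),'F',np.round(o['wrist_force'],1))
    cv2.imwrite('pics/lt.png',t);cv2.imwrite('pics/ls.png',s)
E
python3 - <<'E'
from caps import *
t,s=cv2.imread('pics/top0.png'),cv2.imread('pics/scene0.png')
print(t[188,289],t[211,293],s[169,279],t[200,260],s[180,350],s[155,266])
look(np.array([.472,.01]),(t,s))
E
echo '{"x":[0,0],"y":[0,0.001],"z":[0.0035,0.0035],"turn":[0,0],"finger_gap":[0.085,0.085]}' > path.dat && python3 drive.py path.dat
python3 caps.py 0.472 0.01
```

```text
[141 149 149] [139 149 146] [182 194 191] [131 140 143] [158 168 174] [181 193 189]
top 0
scene 0
time: 3.08
ee_pos: [0.493, -0.1134, 0.0153]
tcp_rot: [180.0, -0.0, -169.9]
wrist_force: [0.1, 0.3, 0.2]
opening: 0.0847
grasp_force: 0.0
top 0
scene 0
t 3.1833 p [ 0.4931 -0.1133  0.0157] yaw -169.9 F [ 0.8  0.1 -0.3]
```

Run:
```python
s=open('caps.py').read()
s=s.replace("b,g,r=[im","im=cv2.GaussianBlur(im,(3,3),0);b,g,r=[im").replace("(g>r+4)&(g>170)","(g>=r)&(b>=r-9)&(g>(185 if cx!=282 else 140))").replace("(n,l","(n,l")
open('caps.py','w').write(s)
from caps import *
look(np.array([.472,.01]),(cv2.imread('pics/top0.png'),cv2.imread('pics/scene0.png')))
look(np.array([.472,.01]),(cv2.imread('pics/lt.png'),cv2.imread('pics/ls.png')))
```

```text
top 3 caps [[0.4186, 0.0007], [0.4716, 0.0101], [0.5245, 0.0195]] yaw 10.1 ctr [0.4716 0.0101] span 0.1076
scene 2 caps [[0.4181, 0.0019], [0.5244, 0.0211]] yaw 10.2 ctr [0.4712 0.0115] span 0.108
top 3 caps [[0.4183, 0.001], [0.4716, 0.0105], [0.5246, 0.0198]] yaw 10.0 ctr [0.4715 0.0104] span 0.1079
scene 2 caps [[0.4726, 0.0095], [0.5253, 0.019]] yaw 10.3 ctr [0.4989 0.0142] span 0.0535
```

```bash
echo '{"x":[0,0,0,0,0],"y":[0.002,0.004,0.006,0.008,0.008],"z":[0,0,0,0,0],"turn":[0,0,0,0,0],"finger_gap":[0.085,0.085,0.085,0.085,0.085]}' > path.dat && python3 drive.py path.dat|grep -E 'pos|wrist'; python3 caps.py 0.472 0.01
echo '{"x":[0,0,0,0],"y":[0.002,0.003,0.004,0.004],"z":[0,0,0,0],"turn":[0,0,0,0],"finger_gap":[0.085,0.085,0.085,0.085]}' > path.dat && python3 drive.py path.dat|grep -E 'pos|wrist'; python3 caps.py 0.472 0.01
```

```text
ee_pos: [0.4924, -0.1065, 0.0163]
wrist_force: [2.3, -7.6, -1.0]
top 3 caps [[0.418, 0.0047], [0.4711, 0.0145], [0.5239, 0.0238]] yaw 10.2 ctr [0.471  0.0143] span 0.1076
scene 1
t 3.7 p [ 0.4924 -0.1065  0.0163] yaw -170.0 F [ 2.1 -7.4 -1.4]
ee_pos: [0.4918, -0.1027, 0.0164]
wrist_force: [2.0, -8.0, -0.9]
top 3 caps [[0.4175, 0.0084], [0.4702, 0.018], [0.5233, 0.0275]] yaw 10.2 ctr [0.4703 0.0179] span 0.1076
scene 0
t 4.1333 p [ 0.4918 -0.1028  0.0163] yaw -170.0 F [ 2.9 -9.1 -0.9]
```

It slides without tipping: tool and caps both moved about 3.7 mm, at about 9 N. Continuing in short strokes.

```bash
echo '{"x":[0,0,0,0,0],"y":[0.004,0.008,0.012,0.016,0.02],"z":[0,0,0,0,0],"turn":[0,0,0,0,0],"finger_gap":[0.085,0.085,0.085,0.085,0.085]}' > path.dat && python3 drive.py path.dat|grep -E 'wrist'; python3 caps.py 0.468 0.035
echo '{"x":[0,0,0,0,0],"y":[0.004,0.008,0.012,0.016,0.02],"z":[0,0,0,0,0],"turn":[0,0,0,0,0],"finger_gap":[0.085,0.085,0.085,0.085,0.085]}' > path.dat && python3 drive.py path.dat|grep -E 'wrist'; python3 caps.py 0.464 0.055
```

```text
wrist_force: [1.6, -10.4, -0.4]
top 3 caps [[0.414, 0.0275], [0.4667, 0.037], [0.5198, 0.0467]] yaw 10.3 ctr [0.4669 0.037 ] span 0.1075
scene 1
t 4.65 p [ 0.4882 -0.0825  0.0163] yaw -169.9 F [ 3.1 -6.3 -1.7]
wrist_force: [2.5, -10.1, 0.3]
top 3 caps [[0.4101, 0.0473], [0.4632, 0.0569], [0.5162, 0.0665]] yaw 10.3 ctr [0.4632 0.0569] span 0.1078
scene 2 caps [[0.4627, 0.0592], [0.5173, 0.0664]] yaw 7.5 ctr [0.49   0.0628] span 0.0551
t 5.1667 p [ 0.4846 -0.0628  0.0162] yaw -169.9 F [ 2.  -6.1 -2.5]
```

```bash
for i in 1; do echo '{"x":[0,0,0,0,0],"y":[0.005,0.01,0.015,0.02,0.025],"z":[0,0,0,0,0],"turn":[0.5,1,1.5,2,2],"finger_gap":[0.085,0.085,0.085,0.085,0.085]}' > path.dat && python3 drive.py path.dat|grep -E 'wrist'
echo '{"x":[0,0,0,0,0],"y":[0.005,0.01,0.015,0.02,0.025],"z":[0,0,0,0,0],"turn":[0.5,1,1.5,2,2],"finger_gap":[0.085,0.085,0.085,0.085,0.085]}' > path.dat && python3 drive.py path.dat|grep -E 'wrist'; done; python3 caps.py 0.455 0.11
echo '{"x":[0,0,0,0,0],"y":[0.005,0.01,0.015,0.02,0.025],"z":[0,0,0,0,0],"turn":[0.5,1,1.5,2,2],"finger_gap":[0.085,0.085,0.085,0.085,0.085]}' > path.dat && python3 drive.py path.dat|grep -E 'wrist'; python3 caps.py 0.45 0.133
```

```text
wrist_force: [0.5, -10.7, 0.8]
wrist_force: [-0.4, -11.2, 0.4]
top 3 caps [[0.4077, 0.0988], [0.4609, 0.1072], [0.5141, 0.1158]] yaw 9.1 ctr [0.4609 0.1073] span 0.1077
scene 1
t 6.1 p [ 0.4764 -0.0132  0.0161] yaw -173.9 F [ 0.6 -4.4 -1. ]
wrist_force: [-0.4, -9.9, -0.1]
top 3 caps [[0.4077, 0.1244], [0.461, 0.1323], [0.514, 0.1407]] yaw 8.7 ctr [0.4609 0.1325] span 0.1075
scene 1
t 6.6167 p [0.4737 0.0117 0.016 ] yaw -175.9 F [ 0.5 -4.6  0.5]
```

```bash
echo '{"x":[0,0,0,0,0],"y":[0.005,0.01,0.015,0.02,0.025],"z":[0,0,0,0,0],"turn":[0,0,0,0,0],"finger_gap":[0.085,0.085,0.085,0.085,0.085]}' > path.dat && python3 drive.py path.dat|grep -E 'wrist'
echo '{"x":[0,0,0,0,0],"y":[0.005,0.01,0.015,0.02,0.025],"z":[0,0,0,0,0],"turn":[0,0,0,0,0],"finger_gap":[0.085,0.085,0.085,0.085,0.085]}' > path.dat && python3 drive.py path.dat|grep -E 'wrist';  python3 caps.py 0.458 0.182
echo '{"x":[0,0,0,0,0],"y":[0.005,0.01,0.015,0.02,0.025],"z":[0,0,0,0,0],"turn":[0,0,0,0,0],"finger_gap":[0.085,0.085,0.085,0.085,0.085]}' > path.dat && python3 drive.py path.dat|grep -E 'wrist'
echo '{"x":[0,0,0,0,0],"y":[0.005,0.01,0.015,0.02,0.025],"z":[0,0,0,0,0],"turn":[0,0,0,0,0],"finger_gap":[0.085,0.085,0.085,0.085,0.085]}' > path.dat && python3 drive.py path.dat|grep -E 'wrist';  python3 caps.py 0.455 0.232
```

```text
wrist_force: [-0.1, -10.6, 1.0]
wrist_force: [-0.0, -11.5, 1.9]
top 3 caps [[0.406, 0.1761], [0.4597, 0.1818], [0.5132, 0.1878]] yaw 6.2 ctr [0.4596 0.1819] span 0.1079
scene 0
t 7.55 p [0.47   0.0615 0.016 ] yaw -175.9 F [ 0.8 -5.4  0.3]
wrist_force: [0.6, -10.5, 1.2]
wrist_force: [-0.2, -11.8, 1.2]
top 3 caps [[0.4039, 0.2272], [0.4577, 0.2316], [0.5113, 0.2354]] yaw 4.4 ctr [0.4576 0.2314] span 0.1077
scene 2 caps [[0.4577, 0.234], [0.5107, 0.2383]] yaw 4.6 ctr [0.4842 0.2362] span 0.0532
t 8.4833 p [0.4664 0.1113 0.0159] yaw -175.9 F [ 1.5 -5.  -0.6]
```

```bash
echo '{"x":[0,0,0,0,0],"y":[0.005,0.01,0.015,0.02,0.025],"z":[0,0,0,0,0],"turn":[0,0,0,0,0],"finger_gap":[0.085,0.085,0.085,0.085,0.085]}' > path.dat && python3 drive.py path.dat|grep -E 'wrist'
echo '{"x":[0,0,0,0,0],"y":[0.005,0.01,0.015,0.02,0.025],"z":[0,0,0,0,0],"turn":[0,0,0,0,0],"finger_gap":[0.085,0.085,0.085,0.085,0.085]}' > path.dat && python3 drive.py path.dat|grep -E 'wrist';  python3 caps.py 0.455 0.282
echo '{"x":[0,0,0,0,0],"y":[0.005,0.01,0.015,0.02,0.025],"z":[0,0,0,0,0],"turn":[0,0,0,0,0],"finger_gap":[0.085,0.085,0.085,0.085,0.085]}' > path.dat && python3 drive.py path.dat|grep -E 'wrist'
echo '{"x":[0,0,0],"y":[0.004,0.007,0.007],"z":[0,0,0],"turn":[0,0,0],"finger_gap":[0.085,0.085,0.085]}' > path.dat && python3 drive.py path.dat|grep -E 'wrist';  python3 caps.py 0.453 0.314
```

```text
wrist_force: [0.5, -11.8, 1.2]
wrist_force: [0.5, -11.4, 2.4]
top 1
scene 1
t 9.4167 p [0.4628 0.1612 0.0158] yaw -175.9 F [ 1.5 -5.3 -1.3]
wrist_force: [0.9, -10.9, 1.6]
wrist_force: [2.0, -5.9, -0.2]
top 1
scene 0
t 10.1833 p [0.4605 0.1928 0.0158] yaw -175.9 F [ 0.5 -6.8  0.5]
```

```bash
echo '{"x":[0,0,0,0,0],"y":[-0.02,-0.05,-0.08,-0.08,-0.08],"z":[0,0,0,-0.04,-0.08],"turn":[0,0,0,0,0],"finger_gap":[0.085,0.085,0.085,0.085,0.085]}' > path.dat && python3 drive.py path.dat >/dev/null
echo '{"x":[0,0,0,0,0],"y":[0,0,0,0,0],"z":[-0.04,-0.08,-0.12,-0.16,-0.16],"turn":[0,0,0,0,0],"finger_gap":[0.085,0.085,0.085,0.085,0.085]}' > path.dat && python3 drive.py path.dat |grep pos
python3 caps.py 0.453 0.314
python3 - <<'E'
from h import *
T=imaging.camera_info('top')
for q in((134,289),(173,289),(153,271),(153,307)):print(onz(T,q,.03).round(3))
t=cv2.imread('pics/lt.png')
a=cv2.resize(t[110:320,60:340],(800,600),interpolation=cv2.INTER_CUBIC);cv2.imwrite('pics/t2c.png',np.clip(a*1.3,0,255).astype(np.uint8))
E
```

```text
ee_pos: [0.4678, 0.1142, 0.264]
top 2 caps [[0.3983, 0.3101], [0.4488, 0.3191]] yaw 10.1 ctr [0.4235 0.3146] span 0.0513
scene 1
t 11.1167 p [0.4669 0.114  0.2577] yaw -175.9 F [-0.6 -0.2 -1. ]
[0.271 0.427]
[0.27  0.324]
[0.318 0.378]
[0.223 0.375]
```

View pics/t2c.png

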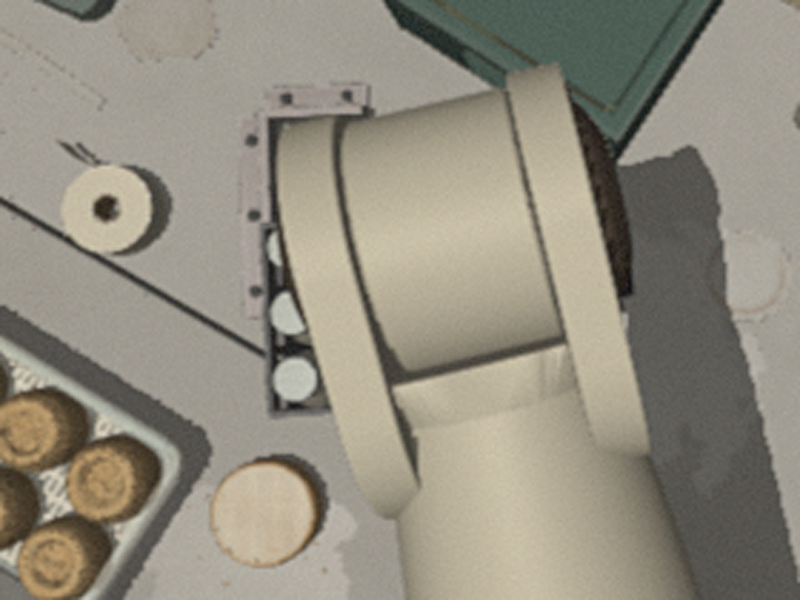

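The arm hides part of the crate. Its near caps at (295,378) and (290,312) sit just right of the long rail, so the crate is close to the rail. The round board at (267,512) limits the space behind the near end, so I'll measure its height.

```bash
python3 - <<'E'
from h import *
T,S=imaging.camera_info('top'),imaging.camera_info('scene')
s0=cv2.imread('pics/scene0.png');t0=cv2.imread('pics/top0.png')
def blob(im,x,y,w,h):
    c=cv2.cvtColor(cv2.GaussianBlur(im[y:y+h,x:x+w],(3,3),0),cv2.COLOR_BGR2HSV);m=((c[...,1]>55)).astype(np.uint8)
    n,l,st,cc=cv2.connectedComponentsWithStats(m);k=1+np.argmax(st[1:,4]);return st[k]+[x,y,0,0,0],cc[k]+[x,y]
print(blob(s0,325,70,55,50),blob(t0,125,262,60,55))
lt=cv2.imread('pics/lt.png');print(blob(lt,128,262,52,55))
# top disc centre from crop
q=(60+265/2.857,110+512/2.857)
for v in(88,91,94):print(tri(T,q,S,(352,v)).round(4))
E
python3 to.py 0.27 0.285 0.258 273.5
```

```text
(array([336,  82,  34,  28, 558]), array([351.0483871 ,  97.00537634])) (array([134, 270,  39,  38, 321]), array([158.19314642, 286.59813084]))
(array([134, 270,  39,  38, 343]), array([157.47813411, 287.03498542]))
[0.2735 0.3732 0.0504]
[0.2708 0.3777 0.0331]
[0.268  0.3824 0.0154]
t 11.12 p [0.4669 0.114  0.2577] yaw -175.9 shift [ 0.1842  0.1846 -0.0008] turn -89.4 F [-0.6 -0.2 -1. ] q6 9.6
```

```bash
echo '{"x":[0.12,0.12,0.12,0.12,0.12],"y":[0.12,0.12,0.12,0.12,0.12],"z":[0,0,0,0,0],"turn":[-35,-35,-35,-35,-35],"finger_gap":[0.085,0.085,0.085,0.085,0.085]}' > path.dat && python3 drive.py path.dat >/dev/null
echo '{"x":[0,0,0,0,0],"y":[0,0,0,0,0],"z":[0,0,0,0,0],"turn":[-35,-35,-35,-35,-35],"finger_gap":[0.085,0.085,0.085,0.085,0.085]}' > path.dat && python3 drive.py path.dat >/dev/null
python3 to.py 0.27 0.285 0.258 273.5
```

```text
t 11.95 p [0.3375 0.2247 0.2543] yaw -105.52 shift [-0.04    0.0811 -0.0036] turn -19.02 F [-0.3 -0.9  0.1] q6 -40.8
```

```bash
echo '{"x":[-0.04,-0.04,-0.04,-0.04,-0.04],"y":[0.081,0.081,0.081,0.081,0.081],"z":[0,0,0,0,0],"turn":[-19,-19,-19,-19,-19],"finger_gap":[0.085,0.085,0.085,0.085,0.085]}' > path.dat && python3 drive.py path.dat >/dev/null
python3 to.py 0.27 0.285 0.015 273.5; python3 caps.py 0.453 0.314
```

```text
t 12.37 p [0.2706 0.2855 0.2548] yaw -86.94 shift [1.000e-04 4.000e-04 2.398e-01] turn -0.44 F [ 0.4 -1.4 -0.2] q6 -46.5
top 3 caps [[0.3983, 0.3101], [0.4518, 0.3138], [0.5058, 0.3176]] yaw 4.0 ctr [0.452  0.3138] span 0.1078
scene 0
t 12.4667 p [0.2714 0.285  0.2552] yaw -87.1 F [-0.4 -0.9  0.2]
```

```bash
echo '{"x":[0,0,0,0,0],"y":[0,0,0,0,0],"z":[0.04,0.08,0.12,0.15,0.18],"turn":[-0.4,-0.4,-0.4,-0.4,-0.4],"finger_gap":[0.085,0.085,0.085,0.085,0.085]}' > path.dat && python3 drive.py path.dat |grep -E 'pos|wrist'
echo '{"x":[0,0,0,0,0],"y":[0,0,0,0,0],"z":[0.02,0.04,0.05,0.058,0.059],"turn":[0,0,0,0,0],"finger_gap":[0.085,0.085,0.085,0.085,0.085]}' > path.dat && python3 drive.py path.dat|grep -E 'pos|wrist'
echo '{"x":[0,0,0,0,0],"y":[-0.005,-0.01,-0.015,-0.02,-0.025],"z":[0,0,0,0,0],"turn":[0,0,0,0,0],"finger_gap":[0.085,0.085,0.085,0.085,0.085]}' > path.dat && python3 drive.py path.dat|grep -E 'pos|wrist'; python3 caps.py 0.453 0.314
```

```text
ee_pos: [0.2714, 0.2842, 0.0735]
wrist_force: [-0.1, 0.0, -0.1]
ee_pos: [0.2712, 0.2847, 0.0159]
wrist_force: [-0.6, -0.3, -0.1]
ee_pos: [0.2959, 0.287, 0.0172]
wrist_force: [-16.2, -2.0, 4.8]
top 3 caps [[0.3999, 0.31], [0.454, 0.3142], [0.5075, 0.3183]] yaw 4.4 ctr [0.4538 0.3141] span 0.1079
scene 1
t 13.8167 p [0.2963 0.2869 0.0169] yaw -86.5 F [-3.  -1.6 -0.3]
```

```bash
echo '{"x":[0,0,0,0,0],"y":[-0.005,-0.01,-0.015,-0.02,-0.025],"z":[0,0,0,0,0],"turn":[0,0,0,0,0],"finger_gap":[0.085,0.085,0.085,0.085,0.085]}' > path.dat && python3 drive.py path.dat|grep -E 'wrist'; python3 caps.py 0.478 0.316
echo '{"x":[0,0,0,0,0],"y":[-0.005,-0.01,-0.015,-0.02,-0.025],"z":[0,0,0,0,0],"turn":[0,0,0,0,0],"finger_gap":[0.085,0.085,0.085,0.085,0.085]}' > path.dat && python3 drive.py path.dat|grep -E 'wrist'; python3 caps.py 0.5 0.316
python3 - <<'E'
from h import *
t=cv2.imread('pics/lt.png');a=cv2.resize(t[130:240,120:240],(655,600),interpolation=cv2.INTER_CUBIC);cv2.imwrite('pics/t3c.png',np.clip(a*1.3,0,255).astype(np.uint8))
E
```

```text
wrist_force: [-12.4, -2.0, 4.9]
top 3 caps [[0.4237, 0.3122], [0.4771, 0.3175], [0.5307, 0.3225]] yaw 5.5 ctr [0.4772 0.3174] span 0.1076
scene 0
t 14.3333 p [0.3206 0.2884 0.0166] yaw -86.5 F [-6.   0.5  0.5]
wrist_force: [-10.3, -1.8, 1.2]
top 3 caps [[0.4481, 0.3142], [0.5016, 0.3212], [0.5551, 0.3271]] yaw 6.8 ctr [0.5016 0.3208] span 0.1078
scene 0
t 14.85 p [0.3456 0.2897 0.0164] yaw -86.5 F [-4.  -0.4 -0.9]
```

View pics/t3c.png

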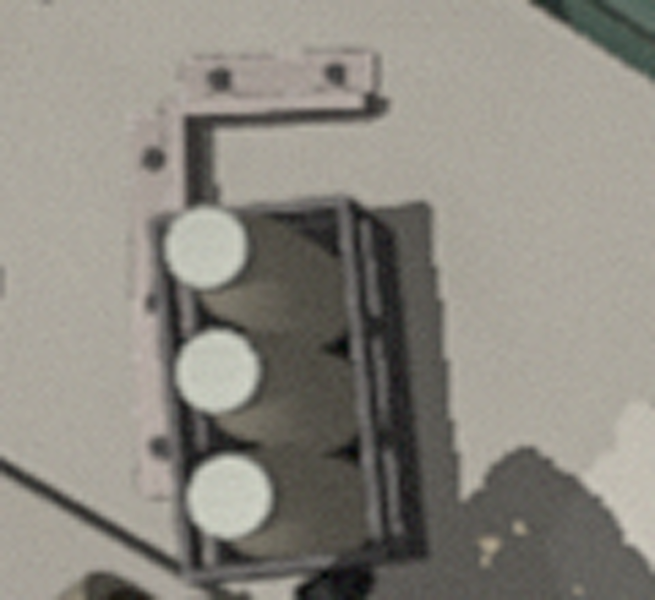

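The crate is 85 px below the short rail in the crop, and its far-left corner is near the long rail at about (160,215). It is slowly turning left, so I'll move the contact to the middle of the end.

```bash
echo '{"x":[0,-0.02,-0.02,-0.02],"y":[0.008,0.008,0.004,-0.001],"z":[0,0,0,0],"turn":[0,0,0,0],"finger_gap":[0.085,0.085,0.085,0.085]}' > path.dat && python3 drive.py path.dat|grep -E 'wrist'
echo '{"x":[0,0,0,0,0],"y":[-0.005,-0.01,-0.015,-0.02,-0.025],"z":[0,0,0,0,0],"turn":[0,0,0,0,0],"finger_gap":[0.085,0.085,0.085,0.085,0.085]}' > path.dat && python3 drive.py path.dat|grep -E 'wrist'; python3 caps.py 0.525 0.323
echo '{"x":[0,0,0,0],"y":[-0.005,-0.01,-0.014,-0.018],"z":[0,0,0,0],"turn":[0,0,0,0],"finger_gap":[0.085,0.085,0.085,0.085]}' > path.dat && python3 drive.py path.dat|grep -E 'wrist'; python3 caps.py 0.543 0.325
```

```text
wrist_force: [-12.5, 0.4, 4.0]
wrist_force: [-14.6, 0.6, 4.6]
top 3 caps [[0.4749, 0.3147], [0.5285, 0.3202], [0.5821, 0.3258]] yaw 5.9 ctr [0.5285 0.3202] span 0.1078
scene 2 caps [[0.5297, 0.3216], [0.585, 0.3274]] yaw 6.0 ctr [0.5574 0.3245] span 0.0556
t 15.7 p [0.3701 0.3112 0.0168] yaw -86.5 F [-7.2  0.2  3.1]
wrist_force: [-12.3, 0.8, 3.3]
top 3 caps [[0.4926, 0.3157], [0.5464, 0.3202], [0.6004, 0.3245]] yaw 4.7 ctr [0.5464 0.3201] span 0.1082
scene 1
t 16.1333 p [0.3879 0.3121 0.0165] yaw -86.5 F [-7.3  0.8  0.8]
```

```bash
echo '{"x":[0,0,0,0],"y":[-0.003,-0.006,-0.009,-0.012],"z":[0,0,0,0],"turn":[0,0,0,0],"finger_gap":[0.085,0.085,0.085,0.085]}' > path.dat && python3 drive.py path.dat|grep -E 'wrist|pos'
echo '{"x":[0,0],"y":[-0.002,-0.003],"z":[0,0],"turn":[0,0],"finger_gap":[0.085,0.085]}' > path.dat && python3 drive.py path.dat|grep -E 'wrist|pos'
echo '{"x":[0,0],"y":[-0.001,-0.002],"z":[0,0],"turn":[0,0],"finger_gap":[0.085,0.085]}' > path.dat && python3 drive.py path.dat|grep -E 'wrist|pos'
python3 caps.py 0.563 0.325
```

```text
ee_pos: [0.399, 0.3126, 0.0163]
wrist_force: [-11.5, 1.3, 1.8]
ee_pos: [0.4021, 0.3128, 0.0163]
wrist_force: [-12.3, 0.0, 2.6]
ee_pos: [0.4029, 0.3129, 0.0164]
wrist_force: [-26.5, -1.7, 11.4]
top 3 caps [[0.5087, 0.3167], [0.5622, 0.3201], [0.6165, 0.3239]] yaw 3.8 ctr [0.5625 0.3202] span 0.108
scene 2 caps [[0.5631, 0.3219], [0.6182, 0.3243]] yaw 2.5 ctr [0.5907 0.3231] span 0.0552
t 16.9 p [0.4029 0.3128 0.0164] yaw -86.4 F [-19.2  -0.4   6.5]
```

```bash
echo '{"x":[0,0,0,0,0],"y":[0.01,0.03,0.04,0.04,0.04],"z":[0,0,-0.03,-0.07,-0.11],"turn":[0,0,0,0,0],"finger_gap":[0.085,0.085,0.085,0.085,0.085]}' > path.dat && python3 drive.py path.dat >/dev/null
echo '{"x":[0,0,0,0,0],"y":[0,0,0,0,0],"z":[-0.04,-0.08,-0.11,-0.12,-0.12],"turn":[0,0,0,20,20],"finger_gap":[0.085,0.085,0.085,0.085,0.085]}' > path.dat && python3 drive.py path.dat |grep pos
python3 to.py 0.567 0.160 0.25 183.5;python3 caps.py 0.5625 0.3202
```

```text
ee_pos: [0.3667, 0.3116, 0.2507]
t 17.73 p [0.3667 0.3116 0.2507] yaw -101.15 shift [ 0.1101 -0.2259  0.0012] turn 75.35 F [-0.1 -0.1 -0.4] q6 -38.5
top 3 caps [[0.5086, 0.3169], [0.5622, 0.3203], [0.6166, 0.3239]] yaw 3.7 ctr [0.5625 0.3204] span 0.1082
scene 2 caps [[0.5629, 0.3223], [0.6155, 0.326]] yaw 4.0 ctr [0.5892 0.3242] span 0.0528
t 17.8333 p [0.3661 0.3112 0.2477] yaw -101.0 F [ 0.9  0.1 -0.7]
```

```bash
echo '{"x":[0.08,0.08,0.08,0.08,0.08],"y":[-0.16,-0.16,-0.16,-0.16,-0.16],"z":[0,0,0,0,0],"turn":[35,35,35,35,35],"finger_gap":[0.085,0.085,0.085,0.085,0.085]}' > path.dat && python3 drive.py path.dat >/dev/null
echo '{"x":[0,0,0,0,0],"y":[0,0,0,0,0],"z":[0,0,0,0,0],"turn":[35,35,35,35,35],"finger_gap":[0.085,0.085,0.085,0.085,0.085]}' > path.dat && python3 drive.py path.dat >/dev/null
python3 to.py 0.567 0.160 0.25 183.5
```

```text
t 18.67 p [0.5077 0.2022 0.246 ] yaw -170.92 shift [-0.0519 -0.051  -0.004 ] turn 5.58 F [-0.5  0.7  1. ] q6 12.6
```

```bash
echo '{"x":[-0.052,-0.052,-0.052],"y":[-0.051,-0.051,-0.051],"z":[0,0,0],"turn":[5.6,5.6,5.6],"finger_gap":[0.085,0.085,0.085]}' > path.dat && python3 drive.py path.dat >/dev/null
echo '{"x":[0,0,0,0,0],"y":[0,0,0,0,0],"z":[0.04,0.08,0.12,0.15,0.17],"turn":[0,0,0,0,0],"finger_gap":[0.085,0.085,0.085,0.085,0.085]}' > path.dat && python3 drive.py path.dat |grep -E 'pos|wrist'
echo '{"x":[0,0,0,0,0],"y":[0,0,0,0,0],"z":[0.02,0.04,0.05,0.06,0.06],"turn":[0,0,0,0,0],"finger_gap":[0.085,0.085,0.085,0.085,0.085]}' > path.dat && python3 drive.py path.dat
python3 to.py 0.567 0.160 0.015 183.5
```

```text
ee_pos: [0.5651, 0.1598, 0.0722]
wrist_force: [-0.2, 0.3, -0.1]
time: 19.75
ee_pos: [0.5662, 0.1603, 0.0149]
tcp_rot: [-180.0, -0.2, -176.3]
wrist_force: [-1.1, -0.4, 0.1]
opening: 0.085
grasp_force: 0.0
t 19.75 p [0.5662 0.1603 0.0149] yaw -176.32 shift [-0.0008 -0.0003 -0.0001] turn 0.18 F [-1.1 -0.4  0.1] q6 12.1
```

```bash
echo '{"x":[0,0,0,0],"y":[0.01,0.02,0.03,0.035],"z":[0,0,0,0],"turn":[0,0,0,0],"finger_gap":[0.085,0.085,0.085,0.085]}' > path.dat && python3 drive.py path.dat |grep -E 'pos|wrist'
echo '{"x":[0,0,0,0],"y":[0.003,0.006,0.009,0.012],"z":[0,0,0,0],"turn":[0,0,0,0],"finger_gap":[0.085,0.085,0.085,0.085]}' > path.dat && python3 drive.py path.dat|grep -E 'pos|wrist';python3 caps.py 0.5625 0.325
```

```text
ee_pos: [0.5655, 0.1976, 0.0179]
wrist_force: [-0.0, 0.1, 0.3]
ee_pos: [0.5647, 0.2062, 0.0176]
wrist_force: [1.0, -12.1, 3.0]
top 1
scene 1
t 20.5167 p [0.5648 0.2068 0.0175] yaw -176.5 F [ 0.6 -8.9  2.2]
```

```bash
for k in 1; do echo '{"x":[0,0],"y":[0.002,0.003],"z":[0.001,0.001],"turn":[0,0],"finger_gap":[0.085,0.085]}' > path.dat && python3 drive.py path.dat|grep -E 'pos|wrist'; echo '{"x":[0,0],"y":[0.001,0.002],"z":[0,0],"turn":[0,0],"finger_gap":[0.085,0.085]}' > path.dat && python3 drive.py path.dat|grep -E 'pos|wrist';  echo '{"x":[0,0],"y":[0.001,0.001],"z":[0,0],"turn":[0,0],"finger_gap":[0.085,0.085]}' > path.dat && python3 drive.py path.dat|grep -E 'pos|wrist'; done; python3 caps.py 0.5625 0.331
```

```text
ee_pos: [0.5646, 0.2093, 0.0163]
wrist_force: [1.6, -12.0, 2.0]
ee_pos: [0.5644, 0.2112, 0.0163]
wrist_force: [-0.1, -12.4, 2.3]
ee_pos: [0.5642, 0.2122, 0.0162]
wrist_force: [0.1, -11.7, 2.2]
top 1
scene 2 caps [[0.5623, 0.3353], [0.6171, 0.3364]] yaw 1.1 ctr [0.5897 0.3358] span 0.0548
t 21.1167 p [0.5642 0.2122 0.0162] yaw -176.5 F [  0.5 -12.3   1.8]
```

```bash
for k in 1; do echo '{"x":[0,0],"y":[0.001,0.001],"z":[0,0],"turn":[0,0],"finger_gap":[0.085,0.085]}' > path.dat && python3 drive.py path.dat|grep -E 'pos|wrist'; echo '{"x":[0,0],"y":[0.001,0.001],"z":[0,0],"turn":[0,0],"finger_gap":[0.085,0.085]}' > path.dat && python3 drive.py path.dat|grep -E 'pos|wrist';  echo '{"x":[0,0],"y":[0.001,0.001],"z":[0,0],"turn":[0,0],"finger_gap":[0.085,0.085]}' > path.dat && python3 drive.py path.dat|grep -E 'pos|wrist'; done; python3 caps.py 0.5625 0.331
```

```text
ee_pos: [0.564, 0.2124, 0.0163]
wrist_force: [-0.4, -17.1, 5.2]
ee_pos: [0.5639, 0.2124, 0.0164]
wrist_force: [-1.3, -23.4, 5.5]
ee_pos: [0.5639, 0.2124, 0.0165]
wrist_force: [-2.6, -28.7, 8.0]
top 1
scene 2 caps [[0.5634, 0.335], [0.6166, 0.3376]] yaw 2.7 ctr [0.59   0.3363] span 0.0533
t 21.7167 p [0.5638 0.2124 0.0165] yaw -176.6 F [ -2.3 -28.4   7.6]
```

Firm against the long rail: 28 N with no further motion. I'll back off and check.

```bash
echo '{"x":[0,0,0,0,0],"y":[-0.01,-0.03,-0.05,-0.05,-0.05],"z":[0,0,0,-0.04,-0.08],"turn":[0,0,0,0,0],"finger_gap":[0.085,0.085,0.085,0.085,0.085]}' > path.dat && python3 drive.py path.dat >/dev/null
echo '{"x":[0,0,0,0,0],"y":[0,0,0,0,0],"z":[-0.04,-0.08,-0.12,-0.15,-0.15],"turn":[0,0,0,0,0],"finger_gap":[0.085,0.085,0.085,0.085,0.085]}' > path.dat && python3 drive.py path.dat |grep pos
python3 to.py 0.33 0.305 0.25 273.5
echo '{"x":[0.15,0.15,0.15,0.15,0.15],"y":[0.09,0.09,0.09,0.09,0.09],"z":[0,0,0,0,0],"turn":[-35,-35,-35,-35,-35],"finger_gap":[0.085,0.085,0.085,0.085,0.085]}' > path.dat && python3 drive.py path.dat >/dev/null
echo '{"x":[0,0,0,0,0],"y":[0,0,0,0,0],"z":[0,0,0,0,0],"turn":[-35,-35,-35,-35,-35],"finger_gap":[0.085,0.085,0.085,0.085,0.085]}' > path.dat && python3 drive.py path.dat >/dev/null
python3 to.py 0.355 0.312 0.25 273.5;python3 caps.py 0.5625 0.331
python3 - <<'E'
from h import *
t,s=cv2.imread('pics/lt.png'),cv2.imread('pics/ls.png')
f=lambda im,x,y,w,h:np.clip(cv2.resize(im[y:y+h,x:x+w],(400,600),interpolation=cv2.INTER_CUBIC)*1.4,0,255).astype(np.uint8)
cv2.imwrite('pics/c4.png',np.hstack([f(t,132,130,70,105),f(s,365,95,80,120)]))
E
```

```text
ee_pos: [0.5683, 0.1674, 0.2537]
t 22.55 p [0.5683 0.1674 0.2537] yaw -176.4 shift [0.2292 0.1523 0.0018] turn -89.9 F [1.2 1.7 1. ] q6 12.8
t 23.38 p [0.4114 0.2475 0.2462] yaw -106.01 shift [-0.0464  0.072  -0.0038] turn -19.51 F [-0.4 -0.1  0.3] q6 -43.0
top 3 caps [[0.5133, 0.3289], [0.5619, 0.3338], [0.6159, 0.3369]] yaw 4.5 ctr [0.5637 0.3332] span 0.1029
scene 2 caps [[0.5616, 0.3361], [0.6167, 0.3389]] yaw 3.0 ctr [0.5891 0.3375] span 0.0551
t 23.4833 p [0.4115 0.2474 0.2461] yaw -106.3 F [ 0.5 -0.  -1.1]
```

View pics/c4.png

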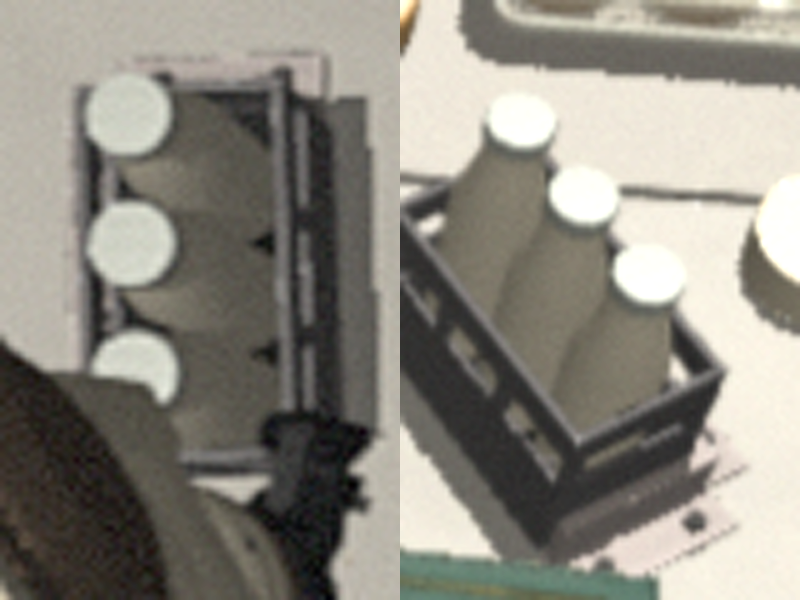

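The crate looks seated in both views. Its far end may be about 0.5 mm off the short rail, so I'll press the near end once more.

```bash
echo '{"x":[-0.046,-0.046,-0.046,-0.046,-0.046],"y":[0.062,0.062,0.062,0.062,0.062],"z":[0,0,0,0,0],"turn":[-19.5,-19.5,-19.5,-19.5,-19.5],"finger_gap":[0.085,0.085,0.085,0.085,0.085]}' > path.dat && python3 drive.py path.dat >/dev/null
python3 to.py 0.375 0.322 0.015 273.5;python3 caps.py 0.5625 0.331
```

```text
t 23.9 p [0.365  0.3089 0.2459] yaw -87.2 shift [-0.0126 -0.0105  0.2309] turn -0.7 F [0.7 0.4 0.1] q6 -52.6
top 3 caps [[0.5077, 0.331], [0.5618, 0.3338], [0.6161, 0.3368]] yaw 3.1 ctr [0.5619 0.3339] span 0.1086
scene 0
t 24.0 p [0.3655 0.3084 0.2459] yaw -87.2 F [ 0.2 -0.8 -0.3]
```

```bash
echo '{"x":[-0.013,-0.013,-0.013,-0.013,-0.013],"y":[0,0,0,0,0],"z":[0.04,0.08,0.12,0.15,0.17],"turn":[-0.7,-0.7,-0.7,-0.7,-0.7],"finger_gap":[0.085,0.085,0.085,0.085,0.085]}' > path.dat && python3 drive.py path.dat |grep -E 'pos|wrist'
echo '{"x":[0,0,0,0,0],"y":[0,0,0,0,0],"z":[0.02,0.04,0.05,0.06,0.06],"turn":[0,0,0,0,0],"finger_gap":[0.085,0.085,0.085,0.085,0.085]}' > path.dat && python3 drive.py path.dat|grep -E 'pos|wrist'
echo '{"x":[0,0,0,0,0],"y":[-0.01,-0.02,-0.03,-0.034,-0.034],"z":[0,0,0,0,0],"turn":[0,0,0,0,0],"finger_gap":[0.085,0.085,0.085,0.085,0.085]}' > path.dat && python3 drive.py path.dat|grep -E 'pos|wrist'
```

```text
ee_pos: [0.3639, 0.32, 0.0723]
wrist_force: [0.9, -0.3, 1.4]
ee_pos: [0.3642, 0.3209, 0.0144]
wrist_force: [-0.3, 0.0, -0.1]
ee_pos: [0.3999, 0.3242, 0.0163]
wrist_force: [0.2, -0.3, 0.1]
```

```bash
echo '{"x":[0,0],"y":[-0.001,-0.003],"z":[0,0],"turn":[0,0],"finger_gap":[0.085,0.085]}' > path.dat && python3 drive.py path.dat|grep -E 'pos|wrist'
echo '{"x":[0,0],"y":[-0.001,-0.001],"z":[0,0],"turn":[0,0],"finger_gap":[0.085,0.085]}' > path.dat && python3 drive.py path.dat|grep -E 'pos|wrist'
echo '{"x":[0,0],"y":[-0.001,-0.001],"z":[0,0],"turn":[0,0],"finger_gap":[0.085,0.085]}' > path.dat && python3 drive.py path.dat|grep -E 'pos|wrist'
python3 caps.py 0.5625 0.331
```

```text
ee_pos: [0.4013, 0.3241, 0.0158]
wrist_force: [-0.4, 0.7, -0.0]
ee_pos: [0.402, 0.3242, 0.0158]
wrist_force: [-1.2, 0.5, -0.2]
ee_pos: [0.4021, 0.3242, 0.0156]
wrist_force: [-7.0, -0.3, 1.7]
top 3 caps [[0.5076, 0.3307], [0.5612, 0.3337], [0.6155, 0.3369]] yaw 3.3 ctr [0.5614 0.3337] span 0.108
scene 2 caps [[0.5613, 0.3346], [0.6166, 0.3375]] yaw 3.0 ctr [0.589 0.336] span 0.0554
t 25.85 p [0.4022 0.3242 0.0156] yaw -86.2 F [-7.3 -0.6  2.7]
```

```bash
echo '{"x":[0,0],"y":[-0.001,-0.001],"z":[0,0],"turn":[0,0],"finger_gap":[0.085,0.085]}' > path.dat && python3 drive.py path.dat|grep -E 'pos|wrist'
echo '{"x":[0,0],"y":[-0.001,-0.001],"z":[0,0],"turn":[0,0],"finger_gap":[0.085,0.085]}' > path.dat && python3 drive.py path.dat|grep -E 'pos|wrist'
echo '{"x":[0,0],"y":[-0.001,-0.001],"z":[0,0],"turn":[0,0],"finger_gap":[0.085,0.085]}' > path.dat && python3 drive.py path.dat|grep -E 'pos|wrist'
python3 caps.py 0.5625 0.331
```

```text
ee_pos: [0.4024, 0.3242, 0.0157]
wrist_force: [-13.3, 0.0, 5.4]
ee_pos: [0.4027, 0.3242, 0.0154]
wrist_force: [-17.3, 0.1, 5.5]
ee_pos: [0.4027, 0.3241, 0.0155]
wrist_force: [-25.1, -1.5, 10.4]
top 3 caps [[0.5082, 0.3308], [0.5618, 0.3337], [0.6162, 0.3369]] yaw 3.3 ctr [0.5621 0.3338] span 0.1081
scene 1
t 26.45 p [0.4027 0.3241 0.0155] yaw -86.1 F [-24.2  -1.2   9.7]
```

```bash
echo '{"x":[0,0,0,0,0],"y":[0.01,0.03,0.04,0.04,0.04],"z":[0,0,-0.03,-0.07,-0.11],"turn":[0,0,0,0,0],"finger_gap":[0.085,0.085,0.085,0.085,0.085]}' > path.dat && python3 drive.py path.dat >/dev/null
echo '{"x":[0,0,0.04,0.08,0.12],"y":[0,0,0,0,0],"z":[-0.04,-0.08,-0.12,-0.12,-0.12],"turn":[0,0,0,0,0],"finger_gap":[0.085,0.085,0.085,0.085,0.085]}' > path.dat && python3 drive.py path.dat |grep -E 'pos|wrist'
echo '{"x":[0.04,0.08,0.12,0.12,0.12],"y":[0.01,0.02,0.03,0.03,0.03],"z":[0,0,0,0,0],"turn":[0,0,0,0,0],"finger_gap":[0.085,0.085,0.085,0.085,0.085]}' > path.dat && python3 drive.py path.dat |grep -E 'pos|wrist'
python3 caps.py 0.5625 0.331
python3 - <<'E'
from h import *
t,s=cv2.imread('pics/lt.png'),cv2.imread('pics/ls.png')
f=lambda im,x,y,w,h:np.clip(cv2.resize(im[y:y+h,x:x+w],(400,600),interpolation=cv2.INTER_CUBIC)*1.4,0,255).astype(np.uint8)
cv2.imwrite('pics/c5.png',np.hstack([f(t,132,130,70,105),f(s,355,95,80,120)]))
E
```

```text
ee_pos: [0.3742, 0.21, 0.2483]
wrist_force: [0.7, -1.3, 0.6]
ee_pos: [0.3517, 0.0868, 0.246]
wrist_force: [-0.4, 0.3, -0.7]
top 3 caps [[0.5081, 0.3305], [0.5618, 0.3339], [0.6152, 0.3362]] yaw 3.1 ctr [0.5617 0.3335] span 0.1072
scene 1
t 27.8 p [0.3519 0.0888 0.2456] yaw -86.3 F [ 0.4  0.4 -0.5]
```

View pics/c5.png

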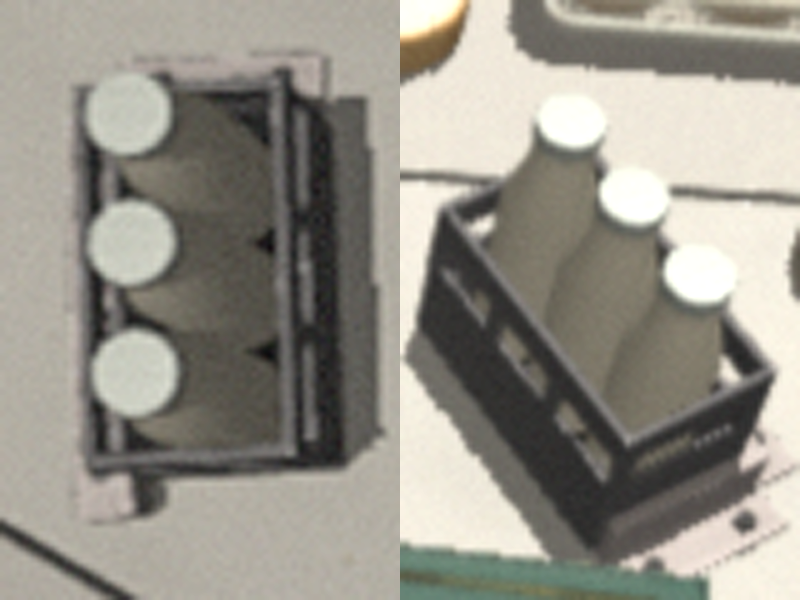

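The crate stands upright, flat along the long rail and against the short rail, with nothing touching it.

```bash
python3 -c "
from workcell import bot, imaging
print(bot.job_done())"
```

```text
the job is handed in; nothing more can be done
None
```

The crate is seated in the corner stop: long left side flat on the long rail, far end against the short rail, upright, bottles untouched as far as the images and forces show, arm clear, job handed in at about 28 s. I didn't re-measure the other items afterwards, but the arm's low moves were planned clear of them.

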